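Tare the bench scale and print the tag

ROBOT

A 6-joint arm with a two-finger parallel gripper is mounted at the origin on the work surface. World frame = base frame: x ahead of the robot, y to its left, z up, the work surface at z = 0. Lengths are in m, angles in degrees, forces in N, time in s.
With the tool pointing down it reaches from about 0.275 to 1 m from the base axis. Payload 8.4 kg.
Tool frame: the origin (TCP) lies at the very end of the fingers, on their centre line; the grasp point (between the pads) lies 19 mm behind it; z points along the fingers, y is the line along which they close (so a half turn about z gives the same grasp; the last joint's range is limited). The gripper opens to 85 mm and grips with 20 to 120 N. Pads are 22 mm wide; open, the fingers measure 114 mm over their backs; the gripper's body (76 mm by 85 mm) begins 54 mm behind the grasp point. The pads swing forward as they close: fully open they stand 13 mm farther back than shut.
Start: joints at [-75.883, 20.225, 93.587, -0, 66.188, -0.138], TCP at [0.154, -0.606, 0.231] pointing down, gripper open.
Joint ranges: [-150.9, 150.9], [-52.94, 120.26], [3.33, 152.33], [-74.26, 254.26], [0, 154.13], [-172.89, 172.89]. Speed limits (degrees/s): [127.2, 127.2, 159.86, 180, 180, 180].

INTERFACE

Orientations are given as [roll, pitch, yaw] about the fixed x, y, z axes, in that order (R = Rz(yaw) Ry(pitch) Rx(roll)).
In Python, from rig import * gives the robot as it stands.
- The arm moves only by the tool jog_arm, never from a script. Its argument "steps" is one flat list of numbers, 5 for each row, row after row: the finger opening in m, from 0 to 0.0854, then the shift along the world's x, y, z in m, then the turn about the world's z in rad. In form: [fingers, x, y, z, twist, fingers, x, y, z, twist, ...]. A call has 1 to 20 rows; each row shifts and turns the commanded pose from where the row before left it; what a row does not reach is not made up. A row lasts 1/10 s, in which the tool goes at most 50 mm and 8.59 degrees, less where a joint would pass 70% of its speed; a pose out of reach is approached as far as the arm can. A call with a gripper value outside its range is refused whole. The fingers move at their own pace and stop on an object; "squeeze" is the grip in N (left out, the last holds). Time passes only in rows, so rows that do not move let the fingers close. It gives the time, the measured TCP pose, the force, the opening and the grip force at its end, in the units of the state.
- sense(): the state, without advancing time (a new reading comes with each control period).
- camera(name): name is "side" or "top"; returns a dict with "pixels" (384x512x3 uint8, red, green, blue), "intrinsics" (3x3 intrinsics, pixels), "extrinsics" (4x4, takes a point from world to camera coordinates). Camera axes: x right, y up, looking along -z (the intrinsics and any distortion apply to the point x, -y, -z); pixel columns grow to the right and rows downward; lengths in m; the calibration is good to about 2 mm. A picture is of the moment at which its call begins. There is no depth.
- close_job(): hands the job in; it is judged then, once.
The state is a dict: "t": time; "q": joint angles; "joint_velocities": joint speeds; "tau": joint torques, N m; "position": TCP position; "ee_rot": TCP orientation; "contact_force": force on the tool from outside, world axes, zero at the start; "moment": the same for the moment, N m; "grip_width": finger opening in m; "grasp_force": force on a finger pad.
Only numpy, scipy, OpenCV 4.12 (cv2) and the standard library are available. Lean on these libraries where they do the work, as an engineer would, in place of code of your own. Each camera call takes 0.05 s, during which the arm holds its last target. There are 200 camera calls.

TASK

The empty canister is standing on the bench scale and has to be tared out. Using only your fingertips on the indicator box, press down the raised end of the rocker until it has tipped right over to switch the scale on, then push the round key fully in so that it stays down, and then press the long narrow key fully down, hold it for a second to print the tag, and let it come back up. Do not press the square key, and leave the canister on the scale and the other crockery and the weight where they stand.

Things in the scene. Friction and masses are not known exactly. Their poses are not given: they have to be found in the camera images.
- console: grey indicator box, fixed, 200 (x) by 290 (y) by 55 mm high. Origin: centre of its underside; x to its far side (flat dark display), y to its left. Four grey controls, in an order that varies, stand in a row along its y at x = -18, y = -96, -32, 32, 96 mm, each square to it on a black plate 72 (x) by 46 (y) mm, top 61 mm above the bench
- rocker_raised (a point): top of the rocker's raised half, 20 mm from the axle; moves and tilts with it. Paddle 38 mm wide: two flat halves, each 28 mm along console x, in a shallow V over the axle (along console y, 73 mm above the bench). At the start the near half is level and the far (+x) half stands up 18 degrees (end 9 mm up)
- rocker (a joint): angle of the rocker, rad: 0 to 0.03 at the start (off), 0.32 tipped right over (on): the far half is then level, 73 mm above the bench, and the near half stands up. About 2.5 N at rocker_raised turns it; it stays where it is left. A finger astride the axle blocks it
- round_key_top (a point): centre of the top of the round key, 32 mm across, top 72 mm above the bench when up; pressed straight down 6 mm. About 2.5 N moves it; it has no spring back and stays where it is left. Moves with the key
- round_key (a joint): how far the round key is pressed, m: 0 up, 0.006 fully in
- long_key_top (a point): centre of the top of the long narrow key, 60 (console x) by 13 (console y) mm, top 72 mm above the bench when up; pressed straight down 6 mm, on a spring (about 1.2 N to start, 3.5 N fully down) that brings it back up. Moves with the key
- long_key (a joint): how far the long key is pressed, m: 0 up, 0.006 fully down
- square_key_top (a point): centre of the top of the square key, 31 by 31 mm, top 72 mm above the bench when up, on a spring like the long key's: not to be pressed
- square_key (a joint): how far the square key is pressed, m: 0 up, 0.006 fully down
- platform: weighing platform with a steel plate 250 by 250 mm, top 41 mm above the bench, fixed, to the left (+y) of the console. Origin: centre of its underside
- canister: cream ceramic canister, open, 110 mm across, 170 mm tall, 0.75 kg, loose, standing on the platform. Origin: centre of its underside; z is its axis
- mug: white mug, 80 mm across, 90 mm tall, loose, to the right (-y) of the console. Origin: centre of its underside
- weight: steel weight with a small knob on top, 40 mm across, 58 mm tall, 0.4 kg, loose, beyond the console (+x). Origin: centre of its underside
- bowl: blue bowl, 110 mm across, 50 mm tall, loose, beyond the console (+x). Origin: centre of its underside

How it is judged:
By the outcome, as a careful person would: the job done as asked, in the order asked, and still so for the second after the job is handed in, with the robot touching nothing.
It also fails if it takes over 51 s, if anything falls off the work surface, if the arm or the gripper's body presses on something with over 40 N, if the wrist force passes 120 N, or if a joint passes its speed limit or range.

## Working session

There is one attempt and no reset: what is moved stays moved. The work goes in short steps, Python scripts to look and compute and a tool call to move; the robot and the scene stay as the last step left them, time stands still between calls to the robot, and variables do not carry over. Pictures are saved under pics/ and viewed, at most 10 in all, crops included, and the job is handed in when it is done.

Besides the shell and the picture viewer there is one more tool, called after ">>>" by a JSON object that holds its "api" and its "payload", one argument or row to a line. jog_arm: Moves the arm, as the interface text tells. Its arguments: {"type":"object","properties":{"steps":{"type":"array","items":{"type":"number"}},"squeeze":{"type":"number"}},"required":["steps"]}

```bash
mkdir -p pics; python3 - <<'E'
from rig import *
import cv2,numpy as np
for n in("top","side"):
    c=camera(n); cv2.imwrite(f"pics/{n}0.png",c["pixels"][...,::-1]); print(n,c.keys(),np.round(c["intrinsics"],2).tolist(),np.round(c["extrinsics"],4).tolist())
print(sense())
E
```

```text
top dict_keys(['pixels', 'intrinsics', 'extrinsics']) [[393.98, 0.0, 255.68], [0.0, 393.98, 197.16], [0.0, 0.0, 1.0]] [[0.003, -1.0, -0.0052, -0.0077], [0.9864, 0.0021, 0.1644, -0.5995], [-0.1644, -0.0056, 0.9864, -0.9513], [0.0, 0.0, 0.0, 1.0]]
side dict_keys(['pixels', 'intrinsics', 'extrinsics']) [[357.04, 0.0, 262.12], [0.0, 357.04, 191.15], [0.0, 0.0, 1.0]] [[0.8866, -0.4624, -0.0094, -0.5459], [0.3553, 0.6679, 0.654, -0.2507], [-0.2962, -0.5832, 0.7564, -0.8833], [0.0, 0.0, 0.0, 1.0]]
{'t': 0.1, 'q': array([-7.58854172e+01,  2.02602057e+01,  9.36249549e+01, -4.35940699e-04,
        6.61882385e+01, -1.36139805e-01]), 'joint_velocities': array([-0.01983693, -0.12703106, -0.09420168, -0.06883746, -0.03193457,
        0.09914863]), 'tau': array([-5.46566716e-04, -6.06356478e+01, -3.42819965e+01,  1.35891571e-05,
        4.13124319e-03, -5.76575886e-06]), 'position': array([ 0.15376014, -0.60534481,  0.23061732]), 'ee_rot': array([-1.79926600e+02,  2.24202691e-04,  1.42508991e+01]), 'contact_force': array([ 0.13484948,  0.20789385, -0.4557521 ]), 'moment': array([-0.05502591, -0.0041336 ,  0.01005649]), 'grasp_force': 0.0, 'grip_width': 0.08540861813199935}
```

View pics/top0.png

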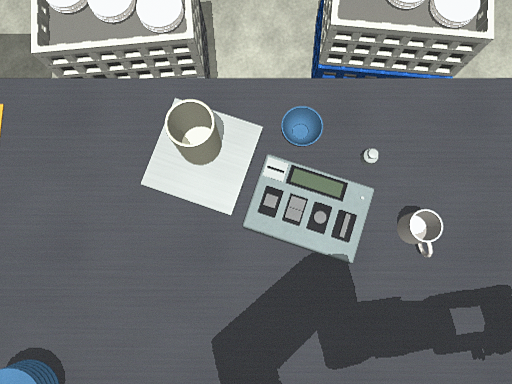

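View pics/side0.png

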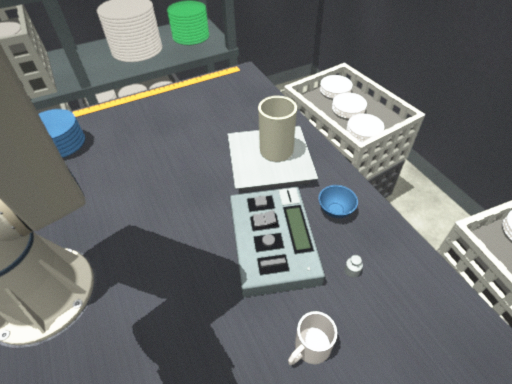

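The top view shows, from left to right along the row: square key (270,202), rocker (295,209), round key (320,217) and long key (344,225). The side view shows the same order from (261,202) to (273,264). Next I'll measure the plates in both views.

```bash
cat > h.py <<'E'
import numpy as np,cv2
def ray(c,u,v):
    E=np.array(c["extrinsics"]);R,t=E[:3,:3],E[:3,3];K=np.array(c["intrinsics"])
    d=np.linalg.inv(K)@[u,v,1]; d=R.T@np.array([d[0],-d[1],-d[2]]); return -R.T@t,d
def onz(c,u,v,z):
    o,d=ray(c,u,v); return o+d*(z-o[2])/d[2]
def tri(c1,p1,c2,p2):
    o1,d1=ray(c1,*p1);o2,d2=ray(c2,*p2)
    s=np.linalg.lstsq(np.c_[d1,-d2],o2-o1,rcond=None)[0]; a,b=o1+d1*s[0],o2+d2*s[1]; return (a+b)/2,np.linalg.norm(a-b)
def proj(c,p):
    E=np.array(c["extrinsics"]);q=E[:3,:3]@p+E[:3,3];q=np.array(c["intrinsics"])@[q[0],-q[1],-q[2]];return q[:2]/q[2]
E
python3 - <<'E'
from rig import *
from h import *
C={n:camera(n) for n in("top","side")}
box={"top":(235,150,385,270),"side":(220,180,330,300)}
ims=[]
for n,c in C.items():
    x0,y0,x1,y1=box[n]; im=c["pixels"][y0:y1,x0:x1]; g=im.max(2)
    m=((g<60)*255).astype(np.uint8)
    for k in cv2.findContours(m,cv2.RETR_EXTERNAL,cv2.CHAIN_APPROX_NONE)[0]:
        a=cv2.contourArea(k)
        if 150<a<2000:
            r=cv2.minAreaRect(k); p=np.array(r[0])+[x0,y0]; print(n,a,np.round(p,1),np.round(r[1],1),round(r[2],1),"z61:",np.round(onz(c,*p,.061),4))
    ims.append(cv2.resize(im[...,::-1],(600,int(600*im.shape[0]/im.shape[1])),interpolation=cv2.INTER_CUBIC))
cv2.imwrite("pics/t1.png",ims[0]);cv2.imwrite("pics/s1.png",cv2.resize(ims[1],(550,600)))
E
```

```text
top 314.5 [319.2 216.9] [17.5 27.8] 16.7 z61: [ 0.548  -0.1644  0.061 ]
top 993.5 [316.7 182.5] [58.5 18.3] 18.4 z61: [ 0.6353 -0.1601  0.061 ]
side 182.5 [272.6 264.2] [15.6 28. ] 81.9 z61: [ 0.526  -0.2277  0.061 ]
side 200.5 [268.3 242. ] [14.1 26.6] 81.9 z61: [ 0.5466 -0.1673  0.061 ]
```

View pics/t1.png

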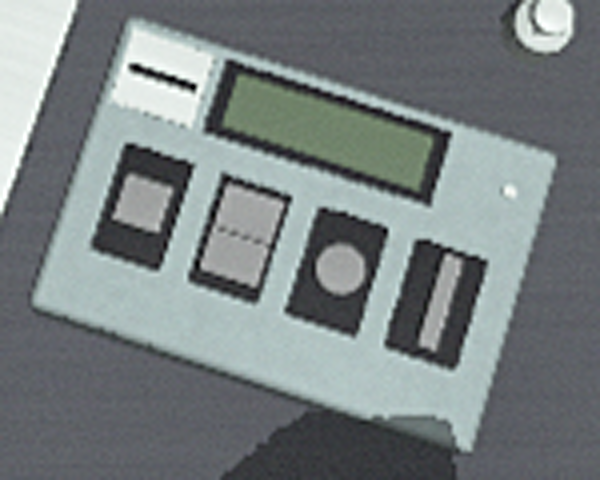

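View pics/s1.png

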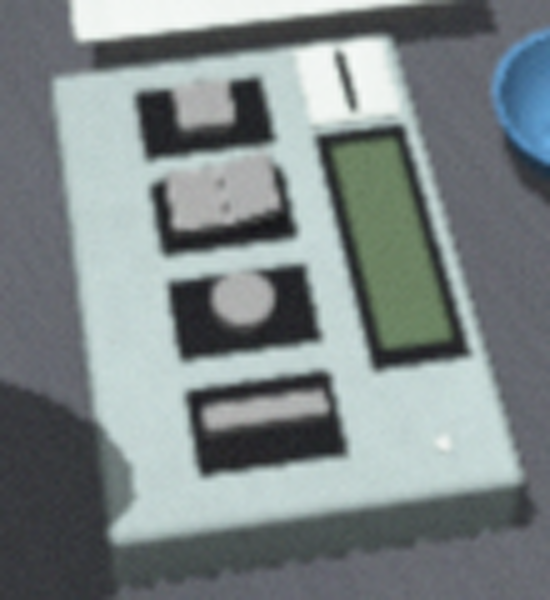

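The crops confirm the order. In the top crop the key centres are at about square (141,203), rocker axle (243,234), round (341,269) and long (441,301). I'll segment the grey tops and triangulate them.

```bash
python3 - <<'E'
from rig import *
from h import *
C={n:camera(n) for n in("top","side")}
box={"top":(252,182,360,245),"side":(244,192,296,280)}
P={}
for n,c in C.items():
    x0,y0,x1,y1=box[n]; im=c["pixels"][y0:y1,x0:x1].astype(np.uint8)
    big=cv2.resize(im,None,fx=8,fy=8,interpolation=cv2.INTER_CUBIC).astype(int)
    m=((big.max(2)>110)&(big.max(2)-big.min(2)<14)).astype(np.uint8)*255
    m=cv2.morphologyEx(m,cv2.MORPH_CLOSE,np.ones((9,9)))
    m=cv2.morphologyEx(m,cv2.MORPH_OPEN,np.ones((15,15)))
    L=[]
    for k in cv2.findContours(m,cv2.RETR_EXTERNAL,cv2.CHAIN_APPROX_NONE)[0]:
        if 2500<cv2.contourArea(k):
            r=cv2.minAreaRect(k); p=(np.array(r[0])+.5)/8-.5+[x0,y0]; L.append((p,np.round(np.array(r[1])/8,1),round(r[2],1)))
    L.sort(key=lambda a:a[0][0 if n=="top" else 1]); P[n]=L
    for l in L: print(n,np.round(l[0],1),l[1],l[2],np.round(onz(c,*l[0],.072),4))
if len(P["top"])==len(P["side"])==4:
    T=[]
    for a,b in zip(P["top"],P["side"]):
        p,e=tri(C["top"],a[0],C["side"],b[0]);T.append(p);print(np.round(p,4),round(e,4))
    d=np.array(T[0])-T[3];print(np.degrees(np.arctan2(d[1],d[0]))-90,np.linalg.norm(d))
# console corners (top face z=.055) from top view
c=C["top"]; im=c["pixels"]; 
for q in [(32,307),(132,18),(556,155),(470,450)]:
    print(np.round(onz(c,235+q[0]/4-.4,150+q[1]/4-.4,.055),4))
E
```

```text
top [270.3 200.4] [12.4 12.4] 18.2 [ 0.5878 -0.0426  0.072 ]
top [295.1 208.4] [15.7 22.9] 18.4 [ 0.5679 -0.1038  0.072 ]
top [319.7 216.8] [12.2 12. ] 90.0 [ 0.5471 -0.1639  0.072 ]
top [344.8 225.2] [ 5.4 24. ] 17.0 [ 0.5267 -0.2249  0.072 ]
side [286.9 198.7] [14.2 17. ] 90.0 [ 0.6545 -0.0743  0.072 ]
side [260.1 200. ] [ 9.8 12.1] 81.9 [ 0.5873 -0.044   0.072 ]
side [263.9 217.6] [14.1 23.1] 73.1 [ 0.5687 -0.1018  0.072 ]
side [268.1 238.8] [11.2 12.1] 90.0 [ 0.5473 -0.1651  0.072 ]
side [272.6 261.4] [ 5.3 25.2] 81.9 [ 0.5265 -0.2264  0.072 ]
[0.5247 0.0262 0.055 ]
[ 0.711  -0.0365  0.055 ]
[ 0.6219 -0.3047  0.055 ]
[ 0.4374 -0.2435  0.055 ]
```

Both views agree to about 1 mm at z = 72 mm. That puts the console yaw at about -18.4°, the rocker axle at (0.567,-0.104), the round key at (0.547,-0.1645) and the long key at (0.5266,-0.2256). I'll close the fingers, align with the console and go above the raised (+x) half, near (0.588,-0.111).

>>> {"api": "jog_arm", "payload": {
  "steps": [0,0.0217,0.0248,-0.005,-0.0285,0,0.0217,0.0248,-0.005,-0.0285,0,0.0217,0.0248,-0.005,-0.0285,0,0.0217,0.0248,-0.005,-0.0285,0,0.0217,0.0248,-0.005,-0.0285,0,0.0217,0.0248,-0.005,-0.0285,0,0.0217,0.0248,-0.005,-0.0285,0,0.0217,0.0248,-0.005,-0.0285,0,0.0217,0.0248,-0.005,-0.0285,0,0.0217,0.0248,-0.005,-0.0285,0,0.0217,0.0248,-0.005,-0.0285,0,0.0217,0.0248,-0.005,-0.0285,0,0.0217,0.0248,-0.005,-0.0285,0,0.0217,0.0248,-0.005,-0.0285,0,0.0217,0.0248,-0.005,-0.0285,0,0.0217,0.0248,-0.005,-0.0285,0,0.0217,0.0248,-0.005,-0.0285,0,0.0217,0.0248,-0.005,-0.0285,0,0.0217,0.0248,-0.005,-0.0285,0,0.0217,0.0248,-0.005,-0.0285]
}}

```text
t: 2.3
position: [0.5887, -0.1086, 0.1311]
ee_rot: [180.0, -0.0, -18.5]
contact_force: [0.0, -0.1, -0.1]
grip_width: 0.0001
grasp_force: 0.0
```

>>> {"api": "jog_arm", "payload": {
  "steps": [0,0,0,0,0,0,0,0,0,0,0,0,0,0,0]
}}

```text
t: 2.6
position: [0.5873, -0.1103, 0.1313]
ee_rot: [180.0, 0.0, -18.4]
contact_force: [-0.2, -0.3, 0.4]
grip_width: 0.0
grasp_force: 0.0
```

```bash
python3 - <<'E'
from rig import *
from h import *
s=sense();print(s["position"],s["ee_rot"],s["contact_force"],s["grip_width"])
a=camera("top");b=camera("side")
I=np.hstack([cv2.resize(a["pixels"][150:290,220:400],(400,311)),cv2.resize(b["pixels"][130:290,190:340],(400,427))[:311]])if 0 else np.hstack([cv2.resize(a["pixels"][130:290,220:380],(400,400)),cv2.resize(b["pixels"][130:290,190:350],(400,400))])
cv2.imwrite("pics/a2.png",np.ascontiguousarray(I[...,::-1]))
E
```

```text
[ 0.58725778 -0.11027226  0.13126048] [ 1.79982414e+02  2.86325837e-02 -1.83967017e+01] [-0.16666359 -0.25560212  0.43520288] 3.260245282804535e-05
```

View pics/a2.png

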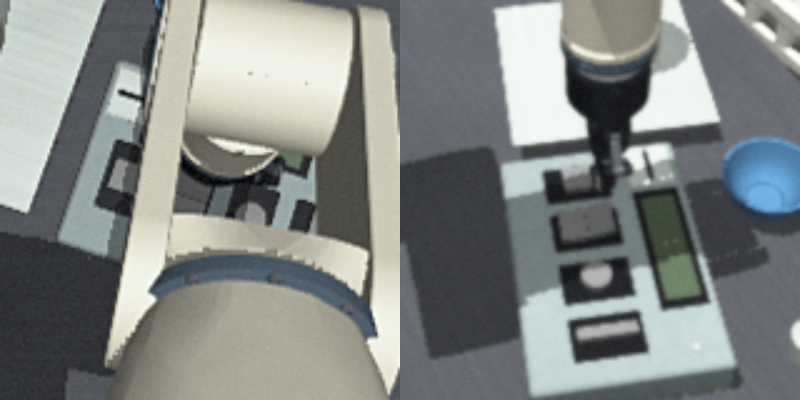

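The side view shows the closed fingers above the far side of the rocker, with nothing in the way. I'll descend in stages.

>>> {"api": "jog_arm", "payload": {
  "steps": [0,0.001,0,-0.01,0,0,0,0,-0.01,0,0,0,0,-0.01,0,0,0,0,-0.01,0,0,0,0,-0.004,0,0,0,0,-0.003,0,0,0,0,-0.003,0,0,0,0,-0.003,0,0,0,0,-0.003,0,0,0,0,0,0]
}}

```text
t: 3.7
position: [0.5893, -0.1098, 0.0753]
ee_rot: [-180.0, -0.0, -18.4]
contact_force: [0.5, -0.7, 0.9]
grip_width: 0.0003
grasp_force: 0.5
```

>>> {"api": "jog_arm", "payload": {
  "steps": [0,0,0,-0.001,0,0,0,0,0,0,0,0,0,0,0]
}}

```text
t: 4.0
position: [0.589, -0.1097, 0.0744]
ee_rot: [-180.0, -0.0, -18.4]
contact_force: [1.8, 0.0, 1.9]
grip_width: -0.0001
grasp_force: 0.9
```

>>> {"api": "jog_arm", "payload": {
  "steps": [0,0,0,-0.001,0,0,0,0,0,0,0,0,0,0,0]
}}

```text
t: 4.3
position: [0.5889, -0.1097, 0.0732]
ee_rot: [180.0, 0.0, -18.4]
contact_force: [1.7, -0.1, 0.7]
grip_width: 0.0003
grasp_force: 0.8
```

>>> {"api": "jog_arm", "payload": {
  "steps": [0,0,0,-0.001,0,0,0,0,0,0,0,0,0,0,0]
}}

```text
t: 4.6
position: [0.5889, -0.1097, 0.073]
ee_rot: [-180.0, -0.0, -18.4]
contact_force: [-1.3, 0.7, 10.0]
grip_width: -0.0
grasp_force: 5.0
```

>>> {"api": "jog_arm", "payload": {
  "steps": [0,0,0,-0.001,0,0,0,0,0,0,0,0,0,0,0]
}}

```text
t: 4.9
position: [0.5889, -0.1097, 0.0729]
ee_rot: [-180.0, -0.0, -18.4]
contact_force: [-4.2, -0.2, 19.6]
grip_width: -0.0002
grasp_force: 9.7
```

The stop was reached at z = 0.073 with the far half level. I'll lift, move above the round key and look.

>>> {"api": "jog_arm", "payload": {
  "steps": [0,0,0,0.01,0,0,0,0,0.01,0,0,0,0,0.01,0,0,-0.007,-0.0091,0,0,0,-0.007,-0.0091,0,0,0,-0.007,-0.0091,0,0,0,-0.007,-0.0092,0,0,0,-0.007,-0.0092,0,0,0,-0.0067,-0.0091,0,0,0,0,0,0,0,0,0,0,0,0]
}}

```text
t: 6.0
position: [0.5472, -0.1649, 0.1013]
ee_rot: [-180.0, -0.0, -18.5]
contact_force: [-0.6, 0.0, -0.1]
grip_width: 0.0005
grasp_force: 0.0
```

```bash
python3 - <<'E'
from rig import *
from h import *
b=camera("side"); print(sense()["position"])
cv2.imwrite("pics/s3.png",cv2.resize(b["pixels"][170:290,210:330,::-1],(600,600),interpolation=cv2.INTER_CUBIC))
E
```

```text
[ 0.54738831 -0.16460458  0.10132515]
```

View pics/s3.png

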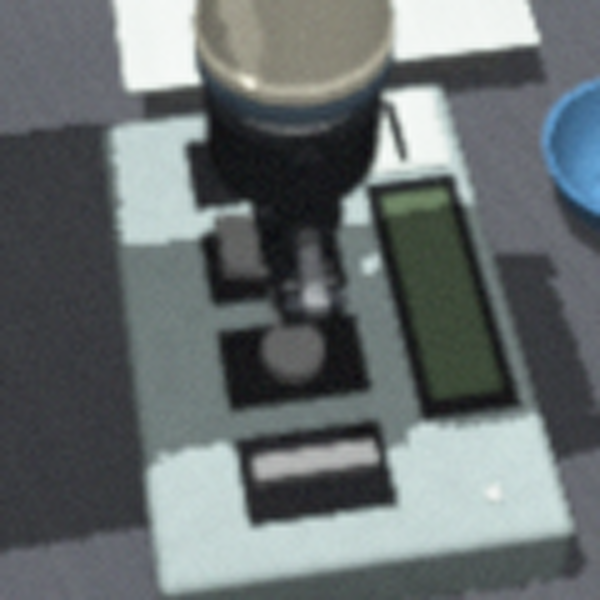

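The near half of the rocker now stands up, at crop (240,245), so it has tipped. The fingertips are over the round key at (293,352). Pressing it now.

>>> {"api": "jog_arm", "payload": {
  "steps": [0,0,0,-0.008,0,0,0,0,-0.008,0,0,0,0,-0.008,0,0,0,0,-0.003,0,0,0,0,-0.002,0,0,0,0,-0.002,0,0,0,0,-0.002,0,0,0,0,-0.001,0,0,0,0,0,0,0,0,0,0,0]
}}

```text
t: 7.05
position: [0.5475, -0.1647, 0.0674]
ee_rot: [180.0, -0.0, -18.4]
contact_force: [0.4, -0.1, 0.5]
grip_width: -0.0001
grasp_force: 0.0
```

>>> {"api": "jog_arm", "payload": {
  "steps": [0,0,0,-0.001,0,0,0,0,0,0,0,0,0,0,0]
}}

```text
t: 7.35
position: [0.5476, -0.1647, 0.0664]
ee_rot: [180.0, -0.0, -18.4]
contact_force: [1.5, -0.7, 1.0]
grip_width: -0.0001
grasp_force: 0.6
```

>>> {"api": "jog_arm", "payload": {
  "steps": [0,0,0,-0.001,0,0,0,0,0,0,0,0,0,0,0]
}}

```text
t: 7.65
position: [0.5476, -0.1648, 0.0659]
ee_rot: [180.0, -0.1, -18.4]
contact_force: [-0.8, -0.6, 7.9]
grip_width: -0.0
grasp_force: 3.8
```

>>> {"api": "jog_arm", "payload": {
  "steps": [0,0,0,-0.001,0,0,0,0,0,0,0,0,0,0,0]
}}

```text
t: 7.95
position: [0.5476, -0.1647, 0.0657]
ee_rot: [180.0, -0.1, -18.4]
contact_force: [-4.1, 0.7, 16.5]
grip_width: 0.0001
grasp_force: 8.5
```

>>> {"api": "jog_arm", "payload": {
  "steps": [0,0,0,0.008,0,0,0,0,0.01,0,0,0,0,0.012,0,0,-0.0035,-0.0101,0,0,0,-0.0035,-0.0101,0,0,0,-0.0035,-0.0101,0,0,0,-0.0035,-0.0101,0,0,0,-0.0035,-0.0102,0,0,0,-0.0035,-0.0102,0,0,0,0,0,0,0,0,0,0,0,0]
}}

```text
t: 9.05
position: [0.5261, -0.2256, 0.0942]
ee_rot: [-180.0, 0.0, -18.5]
contact_force: [-0.2, 0.1, -0.3]
grip_width: -0.0002
grasp_force: 0.0
```

```bash
python3 - <<'E'
from rig import *
from h import *
b=camera("side"); print(sense()["position"])
cv2.imwrite("pics/s4.png",cv2.resize(b["pixels"][170:290,210:330,::-1],(600,600),interpolation=cv2.INTER_CUBIC))
E
```

```text
[ 0.52616356 -0.22533008  0.09420031]
```

View pics/s4.png

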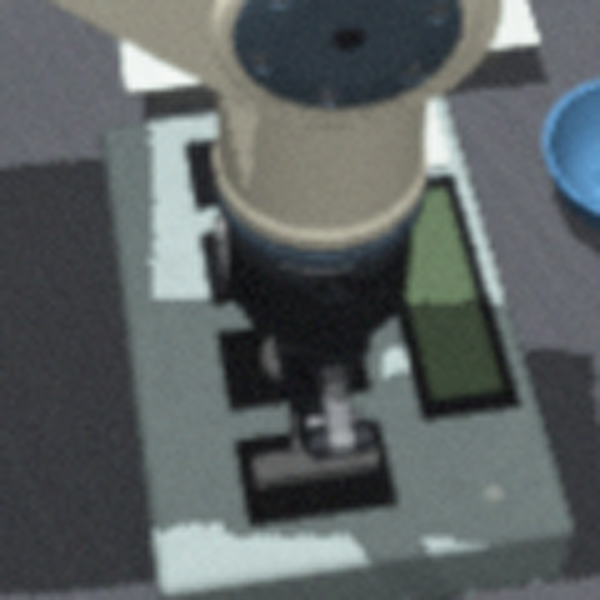

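The fingertips are over the long key, at crop (320,465). I'll press to just past its stop and hold.

>>> {"api": "jog_arm", "payload": {
  "steps": [0,0,0,-0.008,0,0,0,0,-0.008,0,0,0,0,-0.005,0,0,0,0,-0.003,0,0,0,0,-0.002,0,0,0,0,-0.002,0,0,0,0,-0.001,0,0,0,0,-0.001,0,0,0,0,0,0,0,0,0,0,0]
}}

```text
t: 10.1
position: [0.5261, -0.2252, 0.0658]
ee_rot: [-180.0, 0.0, -18.4]
contact_force: [-6.6, 3.9, 20.4]
grip_width: -0.0002
grasp_force: 9.5
```

>>> {"api": "jog_arm", "payload": {
  "steps": [0,0,0,-0.0005,0,0,0,0,0,0,0,0,0,0,0,0,0,0,0,0,0,0,0,0,0,0,0,0,0,0,0,0,0,0,0,0,0,0,0,0,0,0,0,0,0,0,0,0,0,0,0,0,0,0,0,0,0,0,0,0,0,0,0,0,0]
}}

```text
t: 11.4
position: [0.5261, -0.2251, 0.0657]
ee_rot: [-180.0, 0.0, -18.4]
contact_force: [-8.1, 5.6, 23.6]
grip_width: -0.0001
grasp_force: 11.9
```

Bottomed and held about 1.4 s. I'll release, then back off up and toward the robot so the console is in view.

>>> {"api": "jog_arm", "payload": {
  "steps": [0,0,0,0.004,0,0,0,0,0.006,0,0,0,0,0.01,0,0,0,0,0.02,0,0,0,0,0.03,0,0,0,0,0.03,0,0,-0.02,-0.02,0.02,0,0,-0.03,-0.03,0.01,0,0,-0.03,-0.03,0,0,0,-0.03,-0.03,0,0,0,-0.03,-0.03,0,0,0,-0.03,-0.03,0,0,0,-0.03,-0.03,0,0,0,-0.02,-0.03,0,0,0,0,-0.03,0,0,0,0,-0.03,0,0,0,0,0,0,0,0,0,0,0,0]
}}

```text
t: 13.2
position: [0.3059, -0.5154, 0.1938]
ee_rot: [-180.0, 0.0, -18.5]
contact_force: [-0.1, 0.7, 0.8]
grip_width: -0.0001
grasp_force: 0.0
```

```bash
python3 - <<'E'
from rig import *
from h import *
b=camera("side");a=camera("top"); s=sense();print(s["t"],s["position"],s["contact_force"])
I=np.hstack([cv2.resize(b["pixels"][180:300,210:330],(400,400),interpolation=cv2.INTER_CUBIC),cv2.resize(a["pixels"][80:280,200:400],(400,400),interpolation=cv2.INTER_CUBIC)])
cv2.imwrite("pics/f5.png",np.ascontiguousarray(I[...,::-1]))
E
```

```text
13.3 [ 0.30609159 -0.51433291  0.19373399] [0.59866222 0.25138422 0.51117094]
```

View pics/f5.png

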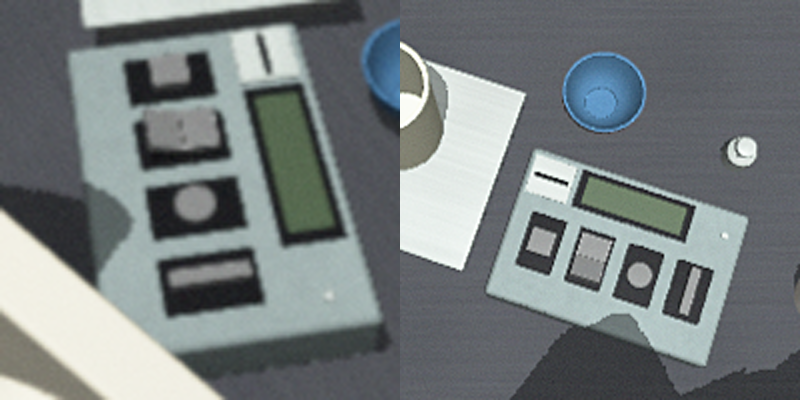

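The rocker is tipped with its near half up, at (160,130). The round key is sunk at (195,203), and the long key is back up at (210,272). The square key and the canister, bowl and weight look undisturbed; the mug is barely in frame, but the path never went near it.

```bash
python3 -c "
from rig import *
print(close_job())"
```

```text
the job is handed in; nothing more can be done
None
```

The scale is switched on, the round key is fully in, and the long key was pressed fully down, held over a second and released, in that order; I never touched the square key, canister, crockery or weight, and I handed the job in at about 13 s.

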